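Hook the supply shelf onto the top rung of its ladder stand

ROBOT

A 6-joint arm with a two-finger parallel gripper is mounted at the origin on the work surface. World frame = base frame: x ahead of the robot, y to its left, z up, the work surface at z = 0. Lengths are in m, angles in rad, forces in N, time in s.
With the tool pointing down it reaches from about 0.425 to 0.95 m from the base axis. Payload 14.7 kg.
Tool frame: the origin (TCP) lies between the finger pads; the fingertips stand 25 mm ahead of it and the grasp point (between the pads) lies 6 mm ahead of it; z points along the fingers, y is the direction in which the jaws open and shut (so a half turn about z gives the same grasp; the last joint's range is limited). The gripper opens to 85 mm and grips with 20 to 120 N. Pads are 22 mm wide; open, the fingers measure 114 mm over their backs; the gripper's body (76 mm by 85 mm) begins 54 mm behind the grasp point. The pads swing forward as they close: fully open they stand 13 mm farther back than shut.
Start: joints at [-1.287, 0.48, 1.596, -0, 1.065, -0.047], TCP at [0.211, -0.615, 0.256] pointing down, gripper open.
Joint ranges: [-2.75, 2.75], [-0.82, 2.05], [0.23, 2.67], [-1.56, 4.7], [0.09, 2.69], [-2.92, 2.92]. Speed limits (rad/s): [1.89, 1.89, 2.39, 3.01, 3.01, 3.01].

INTERFACE

Orientations are given as a rotation vector (axis times angle).
In Python, from rig import read_state, get_image, job_done, find_in, silhouettes, place_of gives the robot as it stands.
- The arm moves only by the shell command python3 -m handwheel 'ROWS' [FORCE]. ROWS is JSON, a list that holds one entry, the list of rows, each a list of 7 numbers: the turn, a rotation vector about the tool's x, y, z in units of 5 degrees (1.0 is 5 degrees), then the shift along the tool's x, y, z in units of 30 mm (1.0 is 30 mm), then the finger opening in mm, from 0 to 85.4. A call has 1 to 20 rows; each row is the pose to reach, as a shift and turn from the pose commanded when the call began, along the tool's axes at that moment; what a row does not reach only later rows make up. A row lasts 1/12 s, in which the tool goes at most 41.7 mm and 7.16 degrees, less where a joint would pass 70% of its speed; a pose out of reach is approached as far as the arm can. A call with a gripper value outside its range is refused whole. The fingers move at their own pace and stop on an object; FORCE is the grip in N (left out, the last holds). Time passes only in rows, so rows that repeat a pose let the fingers close. It gives the time, the measured TCP pose, the force and the opening at its end, in the units of the state.
- read_state(): the state, without advancing time (a new reading comes with each control period).
- get_image(name): name is "scene" or "top" or "wrist"; returns a dict with "pixels" (420x560x3 uint8, red, green, blue), "z_map" (420x560 float32, m along the optical axis (not along the pixel's ray), 0 where there is no reading), "mtx" (3x3 intrinsics, pixels), "pose" (4x4, takes a point from camera to world coordinates); the wrist camera has in their place "hand_eye" (4x4, takes a point from camera to tool coordinates, whose origin is the TCP and whose axes are the flange's). Camera axes: x right, y down, z forward; pixel columns grow to the right and rows downward; lengths in m; the calibration is good to about 2 mm. A picture is of the moment at which its call begins: read the wrist's pose just before it.
- job_done(): hands the job in, once; it reports no verdict.
Trained networks look in a picture, given as the dict that the camera call returned (one of the last four; its "shot" number tells which), for a name from the list of things; names that differ only in an ending like _2 or _b are one class to them, and where a whole thing is asked for, a point or a joint stands for the part that bears it (a point fixed in the world has none). Each returns a list of dicts, best first, with "conf" (0 to 1); they miss things now and then, are a little off and sometimes report something else, mostly with a low value. They report only what shows in the picture. A call takes as long as a camera call.
- find_in(picture, query): "rect" ([left, top, right, bottom] in pixels, round what is visible of it).
- silhouettes(picture, query): "region" (420x560 bool, what is visible of it) and "rect" ([left, top, right, bottom] in pixels, round what is visible of it).
- place_of(picture, query): "xy" ([column, row] in pixels: a listed point, or the origin of a listed thing).
The state is a dict: "clock": time; "joint_pos": joint angles; "joint_vel": joint speeds; "tau": joint torques, N m; "eef_pos": TCP position; "tool_rot": TCP orientation; "force": force on the tool from outside, world axes, zero at the start; "torque": the same for the moment, N m; "opening": finger opening in m.
Only numpy, scipy, OpenCV 4.12 (cv2) and the standard library are available. Lean on these libraries where they do the work, as an engineer would, in place of code of your own. Each camera call takes 0.05 s, during which the arm holds its last target.

TASK

Lift the parked supply shelf by its handle up its ladder stand until its gravity pawl has passed the top rung and dropped back over it, then ease it down so that it hangs on the top rung, and let go. Do it gently: do not let the shelf drop, do not ram it against the rubber stops or press it down hard on a rung. Leave everything else on the counter where it is.

Things in the scene. Friction and masses are not known exactly. Their poses are not given: they have to be found in the camera images.
- shelf (a joint): Height of the sliding shelf above parked, in m: 0 = as found, grows as it is raised straight up the uprights. Shelf, glue sticks fixed on it and pawl weigh 0.4 to 0.9 kg; sliding friction under 1 N. Hanging on the top rung it reads 0.085 to 0.130, on the rung below 55 mm less: it depends on where the rung insert is clamped, which differs every time and is not given.
- handle (a point): Centre of the shelf's handle, a black bar 14 mm wide (y), 16 mm high, 80 mm long (x), on an 8 mm square post near each end; 98 mm above the counter when parked. 36 mm clear under it, above the glue sticks; shelf floor 62 mm under it, 170 mm wide. x runs back to the ladder, which stands 135 mm behind, y across, z up. Take it from above, fingers closing along y.
- pawl (a point): Hinge of the gravity pawl at the back of the shelf: two steel fingers 38 mm long reaching back over the rungs, held level by a hanging weight, free to tip down but not up. They tip as a rung is passed (under 2 N of drag) and drop back over it once the shelf is 23 mm above where it will hang on that rung; lowered from there, it hangs on the rung. This point moves with the shelf.
- plate_top (a point): Middle of the top edge of the shelf's upright back plate (110 mm wide). It meets two rubber stops on the rung insert when the shelf is 30 mm above where it hangs on the top rung, so 7 mm after the pawl clears. The stops give about 1 mm for each 10 N. This point moves with the shelf.
- ladder: Upright ladder frame, fixed: two aluminium uprights 156 mm apart, 344 mm high, and clamped between them, at a height that differs every time, an insert with two round steel rungs (10 mm thick, 55 mm apart) and two rubber stops. Origin on the counter midway between the uprights; x points away from the handle, y across, z up. This pose does not tell where the rungs are.
- tape_roll: Yellow roll of tape lying flat, 100 mm across, 48 mm high; origin at the centre of its underside. Bystander, beside the stand.
- glue_bottle: White glue bottle, 48 mm across, 140 mm high, origin at the centre of its underside. Bystander, beside the stand.
- glue_stick: White standing glue stick, 28 mm across, 90 mm high, origin at the centre of its underside. Bystander, beside the stand.
- foil_tape: Silvery roll of tape lying flat, 110 mm across, 48 mm high, origin at the centre of its underside. Bystander, behind the ladder.
- paper_cup: Green drinking cup, 80 mm across the rim, 100 mm high, origin at the centre of its underside. Bystander, beside the stand.

How it is judged:
On the way:
1. the shelf has been raised far up the ladder (more than 100 mm) (value of joint shelf above 0.1 m), for 0.1 s.
At the end, for the whole second after the job is handed in: The shelf hangs still and free on the top rung: its height is at rest between 81 and 134 mm above parked (where only the top rung can hold it), moving slower than 5 mm/s (value of joint shelf between 0.081 and 0.134 m and velocity of joint shelf between -0.005 and 0.005 m/s); the robot touches nothing.
It fails at once if the shelf, or anything else, loads the ladder (rungs, rubber stops, uprights) with more than 30 N (contact force between ladder and anything else above 30 N).
It fails at once if the shelf drops (falls faster than 0.22 m/s) (velocity of joint shelf below -0.22 m/s).
It fails at once if a bystander is moved by more than 30 mm (distance of any of tape_roll, glue_bottle, glue_stick, foil_tape, paper_cup from where it was at the start of the episode above 0.03 m).
It also fails if it takes over 48 s, if anything falls off the work surface, if the arm or the gripper's body presses on something with over 40 N, if the wrist force passes 120 N, or if a joint passes its speed limit or range.

## Working session

There is one attempt and no reset: what is moved stays moved. The work goes in short steps, Python scripts to look and compute and a shell command to move; the robot and the scene stay as the last step left them, time stands still between calls to the robot, and variables do not carry over. Pictures are saved under pics/ and viewed, and the job is handed in when it is done.

```bash
ls; mkdir -p pics; cat > h.py <<'E'
import numpy as np,cv2
from rig import *
def save(p,n,marks=()):
    im=cv2.cvtColor(p["pixels"],cv2.COLOR_RGB2BGR).copy()
    for m in marks: cv2.drawMarker(im,(int(m[0]),int(m[1])),(0,0,255),0,12,1)
    cv2.imwrite("pics/"+n,im)
def world(p,u,v,z=None):
    K=p["mtx"];T=p["pose"]
    if z is None:
        a=p["z_map"][int(v)-1:int(v)+2,int(u)-1:int(u)+2];z=np.median(a[a>0])
    c=np.array([(u-K[0,2])/K[0,0]*z,(v-K[1,2])/K[1,1]*z,z,1])
    return (T@c)[:3]
E
python3 - <<'E'
from h import *
s=read_state();print({k:np.round(v,3) for k,v in s.items()})
for n in ["scene","top"]:
    p=get_image(n);ms=[]
    for q in ["handle","pawl","plate_top","ladder"]:
        r=place_of(p,q)
        for d in r[:2]:
            print(n,q,round(d["conf"],2),np.round(d["xy"],1),end=' ')
            try: print(np.round(world(p,*d["xy"]),3))
            except Exception as e: print(e)
        if r: ms.append(r[0]["xy"])
    save(p,n+"0.png",ms)
E
```

```text
pics
{'clock': np.float64(0.0), 'joint_pos': array([-1.287,  0.481,  1.597, -0.   ,  1.065, -0.047]), 'joint_vel': array([ 0.   , -0.   , -0.001, -0.   , -0.   , -0.   ]), 'tau': array([-1.0000e-03, -9.5064e+01, -4.3017e+01,  0.0000e+00,  1.2000e-02,
        0.0000e+00]), 'eef_pos': array([ 0.211, -0.614,  0.256]), 'tool_rot': array([-3.098, -0.517,  0.   ]), 'force': array([ 0.901, -0.505, -0.046]), 'torque': array([ 0.022,  0.007, -0.007]), 'opening': np.float64(0.085)}
scene handle 0.94 [290.5 171.4] [0.632 0.065 0.213]
scene handle 0.35 [299.9 189.1] [0.627 0.085 0.165]
scene pawl 0.87 [298.6 200.4] [0.59  0.091 0.102]
scene plate_top 0.74 [300.6 190.3] [0.629 0.086 0.164]
top handle 0.72 [260.6 259.2] [0.485 0.086 0.104]
top handle 0.18 [254.9 209.3] [0.578 0.094 0.128]
top pawl 0.9 [256.7 203.1] [0.594 0.092 0.109]
top pawl 0.21 [257.3 210.4] [0.576 0.09  0.124]
top plate_top 0.77 [256.4 211.1] [0.577 0.092 0.114]
top plate_top 0.63 [230.3 152.1] [0.62  0.112 0.344]
```

View pics/scene0.png

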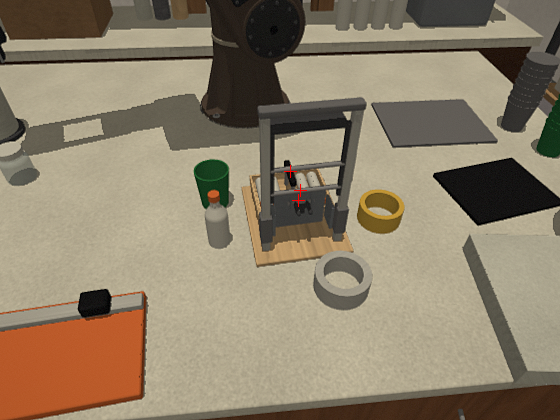

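View pics/top0.png

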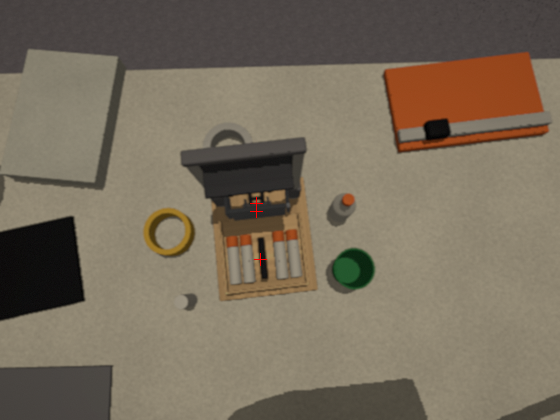

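```bash
python3 - <<'E'
from h import *
p=get_image("top")
K=p["mtx"];T=p["pose"];Z=p["z_map"]
vv,uu=np.mgrid[0:420,0:560]
P=np.stack([(uu-K[0,2])/K[0,0]*Z,(vv-K[1,2])/K[1,1]*Z,Z],-1)@T[:3,:3].T+T[:3,3]
g=p["pixels"].astype(int).max(-1)
m=(g<70)&(abs(uu-262)<14)&(vv>228)&(vv<290)&(P[...,2]>0.09)
q=P[m];print(m.sum(),q.min(0),q.max(0),q.mean(0))
rect=cv2.minAreaRect((q[:,:2]*1000).astype(np.float32));print(rect)
u,s,vt=np.linalg.svd(q[:,:2]-q[:,:2].mean(0),full_matrices=False);print("handle ang",np.degrees(np.arctan2(vt[0,1],vt[0,0])))
L=P[(P[...,2]>0.33)&(P[...,2]<0.36)&(P[...,0]>.5)]
print(cv2.minAreaRect((L[:,:2]*1000).astype(np.float32)),L[:,2].mean())
for r in silhouettes(p,"handle")[:1]: 
    print(r["conf"],r["rect"],r["region"].sum())
    a=P[r["region"]];a=a[a[:,2]>.09];print(a.mean(0),cv2.minAreaRect((a[:,:2]*1000).astype(np.float32)))
p=get_image("scene")
im=cv2.resize(p["pixels"][85:275,230:420,::-1],(760,760),interpolation=cv2.INTER_CUBIC);cv2.imwrite("pics/sc_zoom.png",im[:600])
for pt in [(300,168),(300,192),(320,164.5),(320,188.5),(300,175)]: print(pt,np.round(world(p,*pt),3))
E
```

```text
246 [0.44349645 0.04334237 0.1017934 ] [0.52549571 0.09051602 0.87004561] [0.48567412 0.08217155 0.10878985]
((478.8643493652344, 78.77639770507812), (94.09283447265625, 34.24003601074219), 25.05723762512207)
handle ang -174.00154894791882
((622.5393676757812, 94.21990203857422), (23.113414764404297, 175.74241638183594), 5.2703728675842285) 0.34280769122442883
0.63 [210.1, 191.2, 310.3, 291.8] 7218
[0.55948361 0.08785028 0.12848602] ((527.8798217773438, 87.35440063476562), (174.93202209472656, 176.30380249023438), 4.330877304077148)
(300, 168) [0.63  0.082 0.218]
(300, 192) [0.63  0.085 0.161]
(320, 164.5) [0.623 0.119 0.218]
(320, 188.5) [0.626 0.124 0.163]
(300, 175) [0.451 0.115 0.055]
```

View pics/sc_zoom.png

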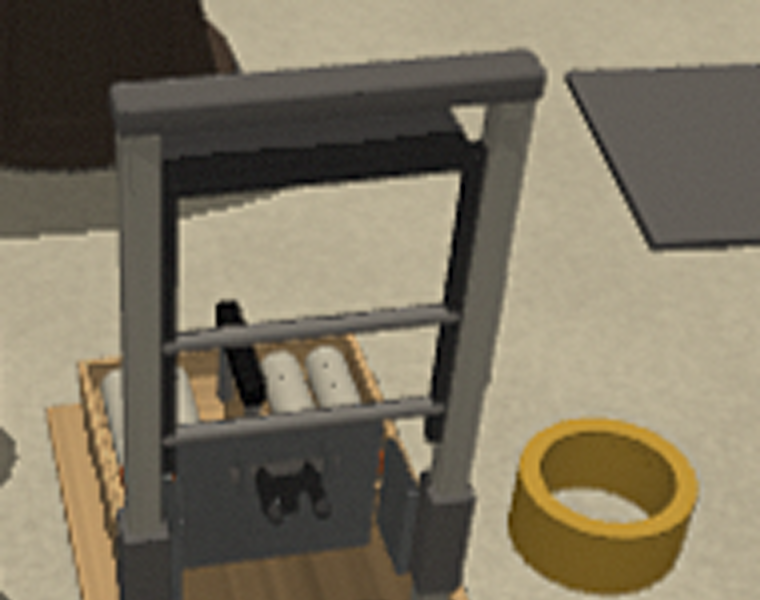

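```bash
cat >> h.py <<'E'
from scipy.spatial.transform import Rotation as R
def rel(target,yaw_deg=None):
    s=read_state();Rt=R.from_rotvec(s["tool_rot"])
    d=Rt.inv().apply(np.array(target)-s["eef_pos"])/0.03
    x=Rt.as_matrix()[:,0];cy=np.degrees(np.arctan2(x[1],x[0]))
    t=None
    if yaw_deg is not None:
        yr=np.radians(yaw_deg);M=np.array([[np.cos(yr),np.sin(yr),0],[np.sin(yr),-np.cos(yr),0],[0,0,-1]])
        t=np.degrees((Rt.inv()*R.from_matrix(M)).as_rotvec())/5
    print("yaw",cy,"turn",None if t is None else np.round(t,2),"shift",np.round(d,2))
E
python3 - <<'E'
from h import *
p=get_image("top")
K=p["mtx"];T=p["pose"];Z=p["z_map"]
vv,uu=np.mgrid[0:420,0:560]
P=np.stack([(uu-K[0,2])/K[0,0]*Z,(vv-K[1,2])/K[1,1]*Z,Z],-1)@T[:3,:3].T+T[:3,3]
g=p["pixels"].astype(int).max(-1)
m=(g<70)&(abs(uu-262)<14)&(vv>228)&(vv<290)&(P[...,2]>0.095)&(P[...,2]<.115)&(P[...,1]>.07)
q=P[m];print(m.sum(),q.mean(0),np.median(q,0));print(cv2.minAreaRect((q[:,:2]*1000).astype(np.float32)))
print(np.round(get_image("wrist")["hand_eye"],3))
rel((.5,-.3,.256),5.2);rel((.485,.085,.256),5.2)
E
```

```text
246 [0.48585567 0.08232812 0.10547008] [0.4849757  0.08261549 0.10556433]
((487.27020263671875, 82.0897216796875), (77.46082305908203, 12.145586013793945), 4.396507263183594)
[[-0.    -0.954 -0.298  0.076]
 [ 1.    -0.    -0.     0.001]
 [ 0.    -0.298  0.954 -0.118]
 [ 0.     0.     0.     1.   ]]
yaw 18.95340422828574 turn [ 0.   -0.    2.75] shift [ 1.251e+01 -6.800e+00  1.000e-02]
yaw 18.95340422828574 turn [ 0.   -0.    2.75] shift [ 1.621e+01 -1.910e+01  1.000e-02]
```

```bash
python3 -m handwheel '[[[0,0,-20,12.5,-6.8,0,85],[0,0,-20,12.5,-6.8,0,85],[0,0,-20,12.5,-6.8,0,85],[0,0,-20,12.5,-6.8,0,85],[0,0,-20,12.5,-6.8,0,85],[0,0,-20,12.5,-6.8,0,85],[0,0,-20,12.5,-6.8,0,85],[0,0,-20,12.5,-6.8,0,85],[0,0,-20,12.5,-6.8,0,85],[0,0,-20,12.5,-6.8,0,85],[0,0,-20,12.5,-6.8,0,85],[0,0,-20,12.5,-6.8,0,85],[0,0,-20,12.5,-6.8,0,85],[0,0,-20,12.5,-6.8,0,85],[0,0,-20,12.5,-6.8,0,85],[0,0,-20,12.5,-6.8,0,85]]]' 40
python3 - <<'E'
from h import *
s=read_state();print(s["joint_pos"],s["clock"])
rel((.486,.083,.256),185)
E
```

```text
clock: 2.08
eef_pos: [0.4995, -0.3, 0.2563]
tool_rot: [1.601, 2.703, -0.0]
force: [-0.2, 0.4, 0.6]
opening: 0.0848
[-5.92840919e-01  3.86307951e-01  1.75456187e+00 -3.49773900e-05
  1.00069373e+00 -1.09426984e+00] 2.0833
yaw 118.73084249770817 turn [ -0.     0.   -13.25] shift [1.141e+01 5.740e+00 1.000e-02]
```

```bash
python3 -m handwheel '[[[0,0,-13.25,11.4,5.75,0,85],[0,0,-13.25,11.4,5.75,0,85],[0,0,-13.25,11.4,5.75,0,85],[0,0,-13.25,11.4,5.75,0,85],[0,0,-13.25,11.4,5.75,0,85],[0,0,-13.25,11.4,5.75,0,85],[0,0,-13.25,11.4,5.75,0,85],[0,0,-13.25,11.4,5.75,0,85],[0,0,-13.25,11.4,5.75,0,85],[0,0,-13.25,11.4,5.75,0,85],[0,0,-13.25,11.4,5.75,0,85],[0,0,-13.25,11.4,5.75,0,85],[0,0,-13.25,11.4,5.75,0,85],[0,0,-13.25,11.4,5.75,0,85]]]'
python3 - <<'E'
from h import *
s=read_state();p=get_image("wrist")
Tt=np.eye(4);Tt[:3,:3]=R.from_rotvec(s["tool_rot"]).as_matrix();Tt[:3,3]=s["eef_pos"];p["pose"]=Tt@p["hand_eye"]
K=p["mtx"];T=p["pose"];Z=p["z_map"]
vv,uu=np.mgrid[0:420,0:560]
P=np.stack([(uu-K[0,2])/K[0,0]*Z,(vv-K[1,2])/K[1,1]*Z,Z],-1)@T[:3,:3].T+T[:3,3]
ms=[]
for q in ["handle","pawl","plate_top"]:
    for d in place_of(p,q)[:2]: 
        print(q,d["conf"],d["xy"],np.round(world(p,*d["xy"]),4)); ms.append(d["xy"])
g=p["pixels"].astype(int).max(-1)
m=(g<70)&(P[...,2]>.1)&(P[...,2]<.112)&(abs(P[...,0]-.486)<.06)&(abs(P[...,1]-.085)<.03)
q=P[m];print(m.sum(),q.mean(0),cv2.minAreaRect((q[:,:2]*1000).astype(np.float32)))
save(p,"wrist1.png",ms)
E
```

```text
clock: 3.25
eef_pos: [0.4851, 0.0815, 0.2563]
tool_rot: [0.136, -3.139, 0.0]
force: [-0.1, 0.3, 0.4]
opening: 0.0851
handle 0.73 [277.6, 207.9] [0.4876 0.0823 0.1061]
pawl 0.85 [277.4, 307.0] [0.5783 0.09   0.1231]
1140 [0.48533525 0.08284191 0.1059028 ] ((488.10626220703125, 82.88407897949219), (78.04745483398438, 12.311394691467285), 5.457048416137695)
```

View pics/wrist1.png

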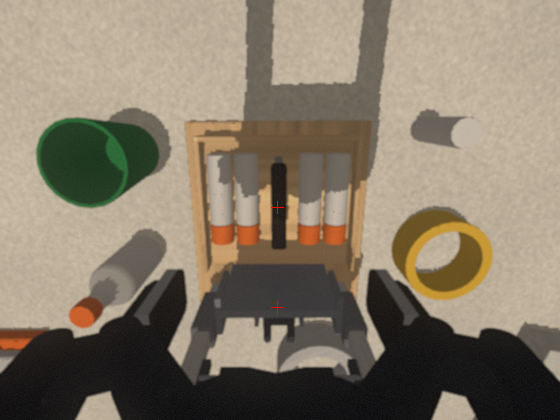

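```bash
python3 - <<'E'
from h import *
rel((.487,.083,.104),185.3)
E
```

```text
yaw -174.92221311573178 turn [-0.   -0.   -0.04] shift [-0.07  0.03  5.08]
```

```bash
python3 -m handwheel '[[[0,0,0,0,0,1,60],[0,0,0,-0.05,0,2,50],[0,0,0,-0.05,0,3,40],[0,0,0,-0.05,0,4,36],[0,0,0,-0.05,0,4.5,36],[0,0,0,-0.05,0,4.8,36],[0,0,0,-0.05,0,5.05,36],[0,0,0,-0.05,0,5.05,36],[0,0,0,-0.05,0,5.05,36],[0,0,0,-0.05,0,5.05,36]]]'
python3 - <<'E'
from h import *
p=get_image("wrist");save(p,"wrist2.png");print(read_state()["force"],read_state()["opening"])
E
```

```text
clock: 4.28
eef_pos: [0.4871, 0.0829, 0.1057]
tool_rot: [-0.142, 3.137, 0.0]
force: [0.2, -0.1, 0.3]
opening: 0.0363
[ 0.83835591 -0.6340248   0.38702202] 0.03609319622212058
```

View pics/wrist2.png

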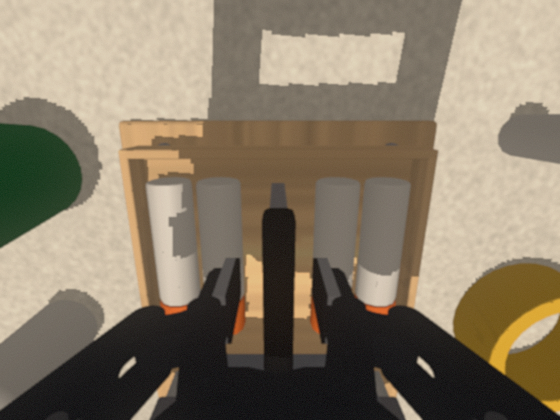

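The handle (column 278) lies midway between the fingers (columns 240 and 318), so I close now.

```bash
python3 -m handwheel '[[[0,0,0,0,0,0,25],[0,0,0,0,0,0,18],[0,0,0,0,0,0,10],[0,0,0,0,0,0,5],[0,0,0,0,0,0,5],[0,0,0,0,0,0,5],[0,0,0,0,0,0,5],[0,0,0,0,0,0,5]]]' 45
python3 - <<'E'
from h import *
s=read_state();print(s["eef_pos"],s["force"],s["torque"],s["opening"])
E
```

```text
clock: 5.0
eef_pos: [0.4867, 0.0836, 0.1055]
tool_rot: [-0.142, 3.137, 0.001]
force: [-2.8, 10.3, 9.9]
opening: 0.0131
[0.48670225 0.08364557 0.10551183] [-2.84636667 10.27082788  9.90371556] [1.6167229  0.41722893 0.0044793 ] 0.013111055755782013
```

```bash
python3 -m handwheel '[[[0,0,0,0,0.01,0,5],[0,0,0,0,0.02,-0.02,5],[0,0,0,0,0.03,-0.04,5],[0,0,0,0,0.03,-0.06,5],[0,0,0,0,0.03,-0.1,5],[0,0,0,0,0.03,-0.1,5]]]'
python3 -m handwheel '[[[0,0,0,0,0,-0.05,5],[0,0,0,0,0,-0.1,5],[0,0,0,0,0,-0.15,5],[0,0,0,0,0,-0.2,5],[0,0,0,0,0,-0.2,5]]]'
```

```text
clock: 5.5
eef_pos: [0.4866, 0.0838, 0.108]
tool_rot: [-0.142, 3.138, 0.0]
force: [3.8, 1.0, -4.5]
opening: 0.0135
clock: 5.92
eef_pos: [0.4866, 0.0838, 0.1141]
tool_rot: [-0.142, 3.138, 0.0]
force: [4.9, 1.3, -4.3]
opening: 0.013
```

```bash
python3 -m handwheel '[[[0,0,0,0,0,-0.1,5],[0,0,0,0,0,-0.3,5],[0,0,0,0,0,-0.5,5],[0,0,0,0,0,-0.7,5],[0,0,0,0,0,-0.9,5],[0,0,0,0,0,-1.1,5],[0,0,0,0,0,-1.3,5],[0,0,0,0,0,-1.5,5],[0,0,0,0,0,-1.7,5],[0,0,0,0,0,-1.9,5],[0,0,0,0,0,-2.1,5],[0,0,0,0,0,-2.3,5],[0,0,0,0,0,-2.5,5],[0,0,0,0,0,-2.7,5],[0,0,0,0,0,-2.8,5],[0,0,0,0,0,-2.85,5],[0,0,0,0,0,-2.85,5]]]'
python3 - <<'E'
from h import *
p=get_image("scene")
im=cv2.resize(p["pixels"][75:225,230:420,::-1],(760,600),interpolation=cv2.INTER_CUBIC);cv2.imwrite("pics/sc2.png",im)
s=read_state();print(s["eef_pos"],s["force"])
for q in ["pawl","plate_top","handle"]:
    for d in place_of(p,q)[:1]: print(q,d["conf"],d["xy"],np.round(world(p,*d["xy"]),4))
E
```

```text
clock: 7.33
eef_pos: [0.4866, 0.0838, 0.1997]
tool_rot: [-0.143, 3.137, 0.0]
force: [5.2, 1.4, -4.2]
opening: 0.0135
[0.48665261 0.083772   0.19953824] [ 6.2865996   0.94698223 -4.39461418]
pawl 0.94 [302.0, 164.0] [0.5946 0.0917 0.1992]
plate_top 0.67 [301.6, 150.0] [0.581  0.0917 0.2215]
handle 0.63 [288.0, 135.5] [0.5007 0.0761 0.201 ]
```

View pics/sc2.png

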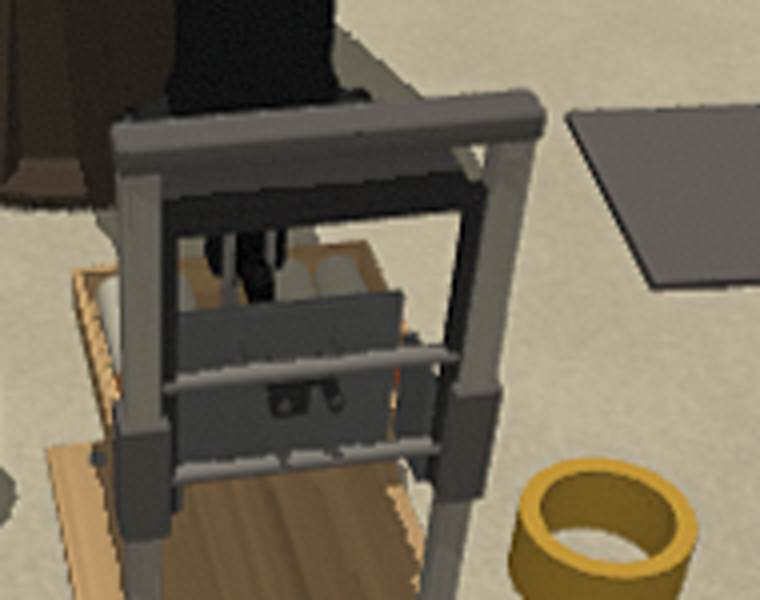

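```bash
python3 -m handwheel '[[[0,0,0,0,0,-0.1,5],[0,0,0,0,0,-0.2,5],[0,0,0,0,0,-0.3,5],[0,0,0,0,0,-0.4,5],[0,0,0,0,0,-0.5,5],[0,0,0,0,0,-0.6,5],[0,0,0,0,0,-0.7,5],[0,0,0,0,0,-0.8,5],[0,0,0,0,0,-0.85,5],[0,0,0,0,0,-0.85,5]]]'
python3 - <<'E'
from h import *
p=get_image("scene")
im=cv2.resize(p["pixels"][75:225,230:420,::-1],(760,600),interpolation=cv2.INTER_CUBIC);cv2.imwrite("pics/sc3.png",im)
s=read_state();print(s["eef_pos"],s["force"])
for q in ["pawl","plate_top"]:
    for d in place_of(p,q)[:1]: print(q,d["conf"],d["xy"],np.round(world(p,*d["xy"]),4))
for u in (285,300,315,330):
    print(u,[(v,*np.round(world(p,u,v)[[0,2]],3)) for v in range(118,140,2)])
E
```

```text
clock: 8.37
eef_pos: [0.4866, 0.0838, 0.2251]
tool_rot: [-0.143, 3.138, 0.0]
force: [6.3, 0.8, -4.7]
opening: 0.0129
[0.48663786 0.08380263 0.22495742] [ 5.90327697  0.09998253 -4.42451649]
pawl 0.94 [301.7, 152.6] [0.5895 0.0906 0.2218]
plate_top 0.95 [301.3, 138.0] [0.4722 0.1089 0.1741]
285 [(118, np.float64(0.6), np.float64(0.303)), (120, np.float64(0.605), np.float64(0.302)), (122, np.float64(0.61), np.float64(0.301)), (124, np.float64(0.617), np.float64(0.302)), (126, np.float64(0.623), np.float64(0.302)), (128, np.float64(0.628), np.float64(0.302)), (130, np.float64(0.632), np.float64(0.3)), (132, np.float64(0.634), np.float64(0.298)), (134, np.float64(0.498), np.float64(0.203)), (136, np.float64(0.435), np.float64(0.156)), (138, np.float64(0.44), np.float64(0.154))]
300 [(118, np.float64(0.599), np.float64(0.301)), (120, np.float64(0.606), np.float64(0.301)), (122, np.float64(0.613), np.float64(0.302)), (124, np.float64(0.617), np.float64(0.301)), (126, np.float64(0.624), np.float64(0.301)), (128, np.float64(0.631), np.float64(0.302)), (130, np.float64(0.632), np.float64(0.29
[... 482 characters left out ...]
 np.float64(0.296)), (132, np.float64(0.455), np.float64(0.176)), (134, np.float64(0.462), np.float64(0.176)), (136, np.float64(0.469), np.float64(0.175)), (138, np.float64(0.581), np.float64(0.247))]
330 [(118, np.float64(0.603), np.float64(0.301)), (120, np.float64(0.609), np.float64(0.301)), (122, np.float64(0.615), np.float64(0.301)), (124, np.float64(0.622), np.float64(0.301)), (126, np.float64(0.626), np.float64(0.3)), (128, np.float64(0.627), np.float64(0.297)), (130, np.float64(0.18), np.float64(-0.001)), (132, np.float64(0.187), np.float64(-0.004)), (134, np.float64(0.197), np.float64(-0.004)), (136, np.float64(0.575), np.float64(0.246)), (138, np.float64(0.581), np.float64(0.245))]
```

View pics/sc3.png

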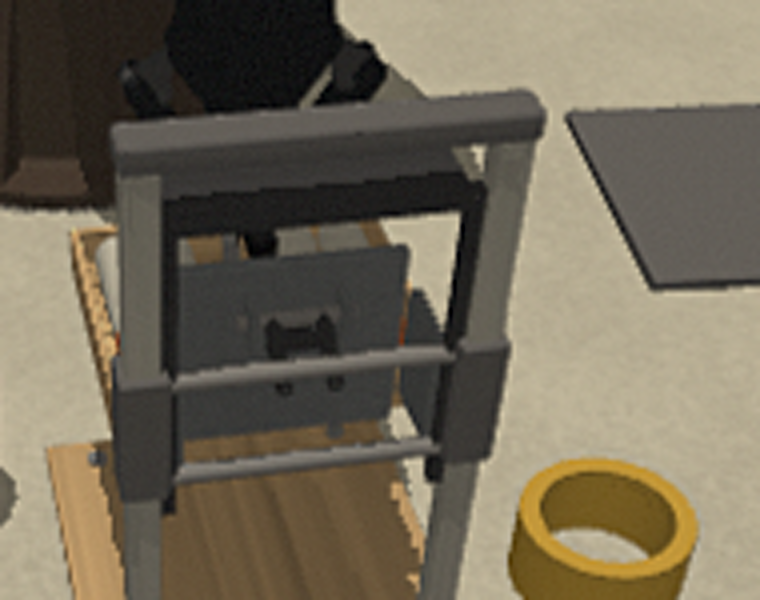

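```bash
python3 -m handwheel '[[[0,0,0,0,0,-0.1,5],[0,0,0,0,0,-0.2,5],[0,0,0,0,0,-0.3,5],[0,0,0,0,0,-0.4,5],[0,0,0,0,0,-0.45,5],[0,0,0,0,0,-0.45,5]]]'
python3 - <<'E'
from h import *
p=get_image("scene")
im=cv2.resize(p["pixels"][75:225,230:420,::-1],(760,600),interpolation=cv2.INTER_CUBIC);cv2.imwrite("pics/sc4.png",im)
s=read_state();print(s["eef_pos"],s["force"])
E
```

```text
clock: 9.02
eef_pos: [0.4866, 0.0838, 0.2386]
tool_rot: [-0.143, 3.138, 0.0]
force: [6.8, 0.6, -4.6]
opening: 0.0132
[0.48665151 0.08379249 0.2384699 ] [ 6.66669642  0.61919364 -4.876442  ]
```

View pics/sc4.png

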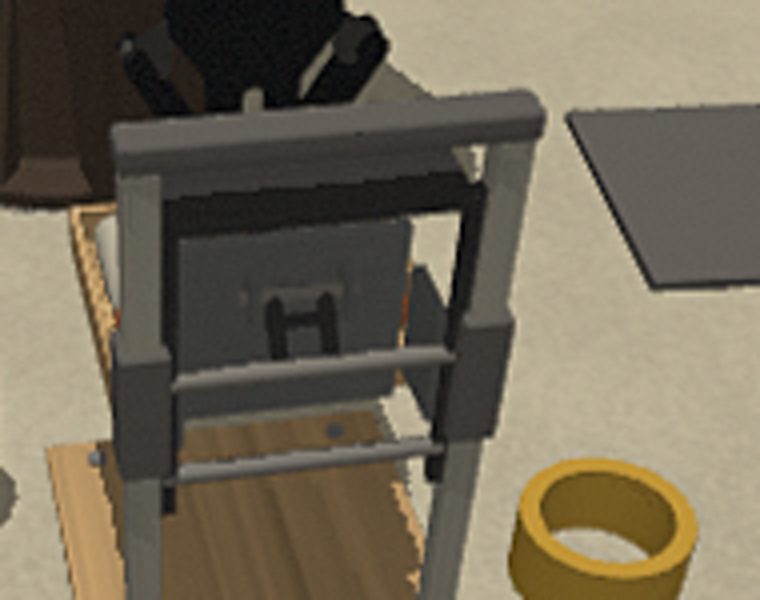

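The pawl hangs tipped at zoom (300,330), just in front of the top rung (row 365). It hasn't flipped back yet, so I continue in small steps.

```bash
for i in 1; do :; done; python3 -m handwheel '[[[0,0,0,0,0,-0.05,5],[0,0,0,0,0,-0.1,5],[0,0,0,0,0,-0.15,5],[0,0,0,0,0,-0.15,5],[0,0,0,0,0,-0.15,5]]]'
python3 - <<'E'
from h import *
p=get_image("scene")
im=cv2.resize(p["pixels"][75:225,230:420,::-1],(760,600),interpolation=cv2.INTER_CUBIC);cv2.imwrite("pics/sc5.png",im)
s=read_state();print(s["eef_pos"],s["force"])
E
```

```text
clock: 9.48
eef_pos: [0.4866, 0.0838, 0.2429]
tool_rot: [-0.142, 3.138, 0.0]
force: [7.4, 1.0, -3.6]
opening: 0.0134
[0.48662377 0.08378692 0.24286199] [ 6.53532465  0.21857581 -5.11550094]
```

View pics/sc5.png

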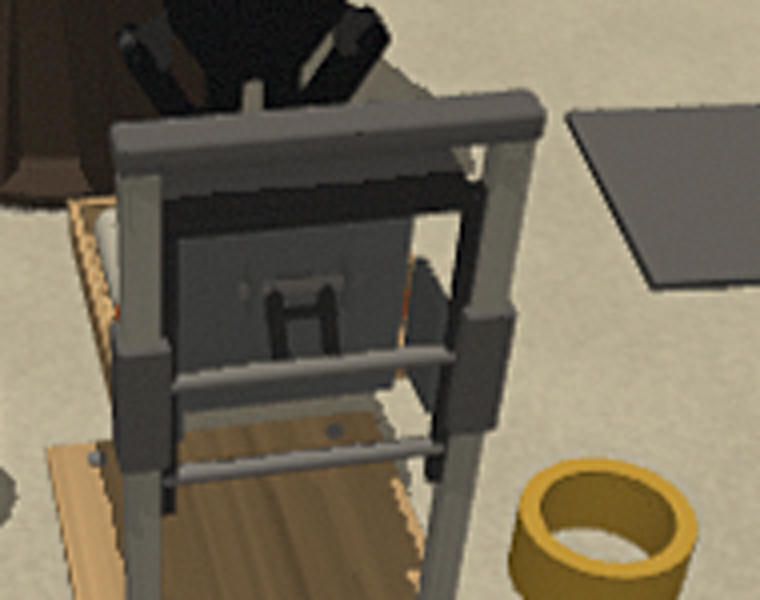

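The pawl is still tipped down at (300,325), and the force is unchanged.

```bash
python3 -m handwheel '[[[0,0,0,0,0,-0.05,5],[0,0,0,0,0,-0.1,5],[0,0,0,0,0,-0.1,5],[0,0,0,0,0,-0.1,5]]]'
python3 - <<'E'
from h import *
p=get_image("scene")
im=cv2.resize(p["pixels"][75:225,230:420,::-1],(760,600),interpolation=cv2.INTER_CUBIC);cv2.imwrite("pics/sc6.png",im)
s=read_state();print(s["eef_pos"],s["force"])
E
```

```text
clock: 9.87
eef_pos: [0.4866, 0.0838, 0.2459]
tool_rot: [-0.142, 3.138, 0.0]
force: [6.6, 1.1, -4.2]
opening: 0.0132
[0.4866239  0.08379496 0.24585459] [ 6.49694803  1.68488439 -4.58406699]
```

View pics/sc6.png

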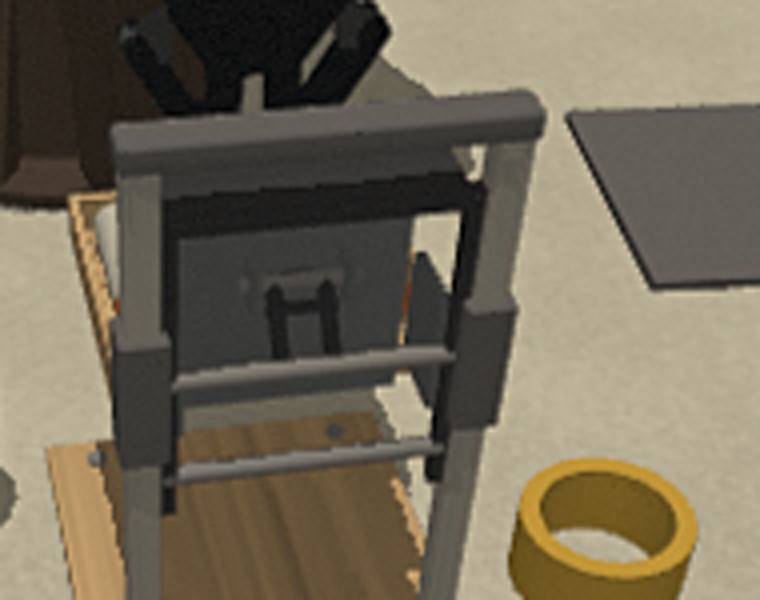

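Still tipped at about s = 0.140, so another 3 mm.

```bash
python3 -m handwheel '[[[0,0,0,0,0,-0.05,5],[0,0,0,0,0,-0.1,5],[0,0,0,0,0,-0.1,5],[0,0,0,0,0,-0.1,5]]]'
python3 - <<'E'
from h import *
p=get_image("scene")
im=cv2.resize(p["pixels"][75:225,230:420,::-1],(760,600),interpolation=cv2.INTER_CUBIC);cv2.imwrite("pics/sc7.png",im)
s=read_state();print(s["eef_pos"],s["force"])
E
```

```text
clock: 10.25
eef_pos: [0.4866, 0.0838, 0.2489]
tool_rot: [-0.142, 3.138, 0.0]
force: [6.7, 2.1, -3.8]
opening: 0.0131
[0.48662937 0.08379223 0.24888744] [ 6.17384234  1.05883477 -3.6048613 ]
```

View pics/sc7.png

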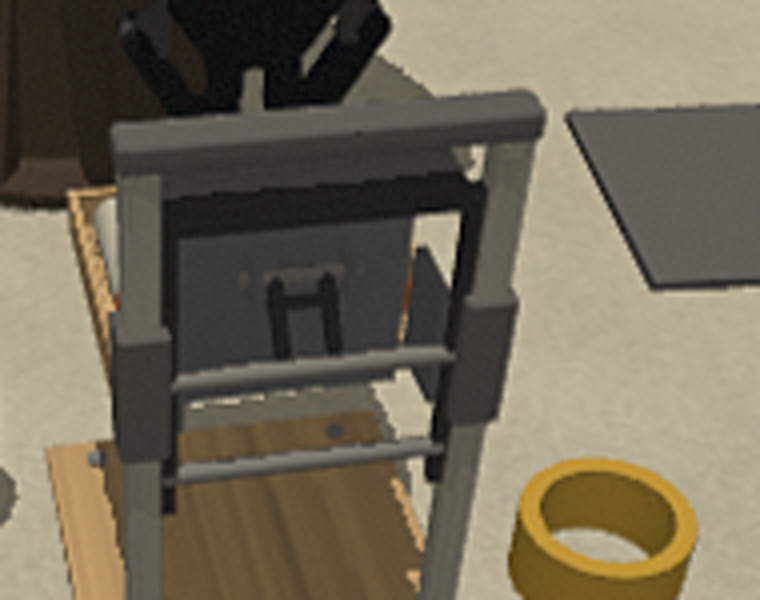

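Still tipped, with the tips at the rung edge (row 355). Another 3 mm.

```bash
python3 -m handwheel '[[[0,0,0,0,0,-0.05,5],[0,0,0,0,0,-0.1,5],[0,0,0,0,0,-0.1,5],[0,0,0,0,0,-0.1,5]]]'
python3 - <<'E'
from h import *
p=get_image("scene")
im=cv2.resize(p["pixels"][75:225,230:420,::-1],(760,600),interpolation=cv2.INTER_CUBIC);cv2.imwrite("pics/sc8.png",im)
s=read_state();print(s["eef_pos"],s["force"])
E
```

```text
clock: 10.63
eef_pos: [0.4866, 0.0838, 0.2518]
tool_rot: [-0.143, 3.138, 0.0]
force: [7.4, 0.6, -4.8]
opening: 0.0132
[0.4866426  0.08378237 0.25183944] [ 6.98169799  0.46683864 -4.04045025]
```

View pics/sc8.png

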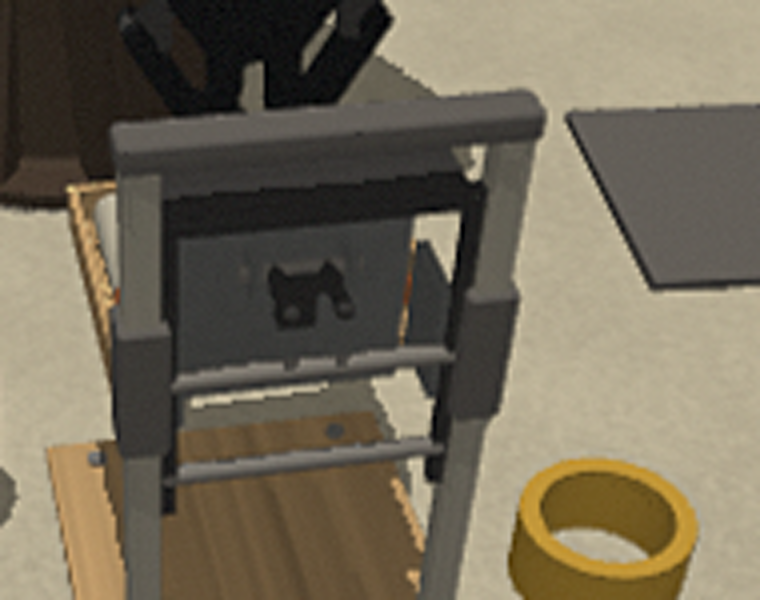

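The pawl has sprung back level, at (310,290) above the rung. Hang should be about 23–26 mm below here, so I lower 20 mm and then feel for contact.

```bash
python3 -m handwheel '[[[0,0,0,0,0,0.05,5],[0,0,0,0,0,0.12,5],[0,0,0,0,0,0.2,5],[0,0,0,0,0,0.28,5],[0,0,0,0,0,0.36,5],[0,0,0,0,0,0.44,5],[0,0,0,0,0,0.52,5],[0,0,0,0,0,0.6,5],[0,0,0,0,0,0.65,5],[0,0,0,0,0,0.68,5],[0,0,0,0,0,0.68,5]]]'
python3 -m handwheel '[[[0,0,0,0,0,0.03,5],[0,0,0,0,0,0.05,5],[0,0,0,0,0,0.05,5]]]'
python3 - <<'E'
from h import *
p=get_image("scene")
im=cv2.resize(p["pixels"][75:225,230:420,::-1],(760,600),interpolation=cv2.INTER_CUBIC);cv2.imwrite("pics/sc9.png",im)
s=read_state();print(s["eef_pos"],s["force"])
E
```

```text
clock: 11.6
eef_pos: [0.4866, 0.0838, 0.2312]
tool_rot: [-0.142, 3.138, 0.0]
force: [6.8, 0.4, -6.2]
opening: 0.0127
clock: 11.85
eef_pos: [0.4866, 0.0838, 0.2298]
tool_rot: [-0.143, 3.138, 0.0]
force: [7.6, 1.0, -6.1]
opening: 0.0134
[0.48661878 0.08379554 0.2298522 ] [ 6.95906735  1.69339566 -5.68633843]
```

View pics/sc9.png

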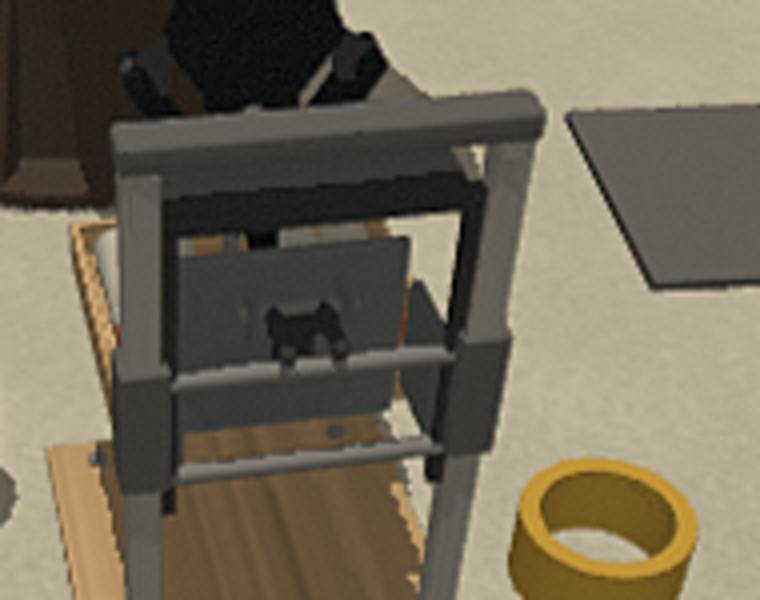

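The fingers lie over the top rung, with their tips at (290,355) and (340,355). I lower in fine steps until the wrist is unloaded.

```bash
python3 -m handwheel '[[[0,0,0,0,0,0.02,5],[0,0,0,0,0,0.03,5],[0,0,0,0,0,0.03,5]]]'
python3 -m handwheel '[[[0,0,0,0,0,0.02,5],[0,0,0,0,0,0.03,5],[0,0,0,0,0,0.03,5]]]'
```

```text
clock: 12.15
eef_pos: [0.4866, 0.0838, 0.229]
tool_rot: [-0.143, 3.138, 0.0]
force: [7.2, 0.5, -4.4]
opening: 0.0128
clock: 12.4
eef_pos: [0.4867, 0.0838, 0.2281]
tool_rot: [-0.143, 3.138, 0.0]
force: [6.9, 0.5, -5.6]
opening: 0.013
```

```bash
python3 -m handwheel '[[[0,0,0,0,0,0.02,5],[0,0,0,0,0,0.03,5],[0,0,0,0,0,0.03,5]]]'
python3 -m handwheel '[[[0,0,0,0,0,0.01,5],[0,0,0,0,0,0.02,5],[0,0,0,0,0,0.02,5]]]'
```

```text
clock: 12.65
eef_pos: [0.4867, 0.0838, 0.2273]
tool_rot: [-0.143, 3.138, 0.0]
force: [6.9, 0.6, -2.7]
opening: 0.0133
clock: 12.9
eef_pos: [0.4867, 0.0838, 0.2268]
tool_rot: [-0.143, 3.137, 0.0]
force: [5.5, 0.2, -0.8]
opening: 0.0131
```

```bash
python3 -m handwheel '[[[0,0,0,0,0,0.01,5],[0,0,0,0,0,0.015,5],[0,0,0,0,0,0.015,5]]]' 
python3 -m handwheel '[[[0,0,0,0,0,0,5],[0,0,0,0,0,0,5],[0,0,0,0,0,0,5]]]' 20
python3 -m handwheel '[[[0,0,0,0,0,0,16],[0,0,0,0,0,0,20],[0,0,0,0,0,0,25],[0,0,0,0,0,0,32],[0,0,0,0,0,0,40],[0,0,0,0,0,0,40],[0,0,0,0,0,0,40],[0,0,0,0,0,0,40]]]'
python3 - <<'E'
from h import *
p=get_image("scene")
im=cv2.resize(p["pixels"][75:225,230:420,::-1],(760,600),interpolation=cv2.INTER_CUBIC);cv2.imwrite("pics/sc10.png",im)
s=read_state();print(s["eef_pos"],s["force"],s["opening"])
p=get_image("wrist");save(p,"wrist3.png")
E
```

```text
clock: 13.15
eef_pos: [0.4866, 0.0838, 0.2264]
tool_rot: [-0.142, 3.138, 0.0]
force: [5.2, 0.1, 3.9]
opening: 0.0135
clock: 13.4
eef_pos: [0.4866, 0.0838, 0.2264]
tool_rot: [-0.143, 3.138, 0.0]
force: [5.4, 0.3, 2.4]
opening: 0.0131
clock: 14.07
eef_pos: [0.4863, 0.0838, 0.2261]
tool_rot: [0.143, -3.138, -0.0]
force: [-1.0, 0.8, 0.5]
opening: 0.04
[0.48631196 0.08378806 0.2261343 ] [0.59275805 0.5893278  0.13169982] 0.039891685197982384
```

View pics/sc10.png

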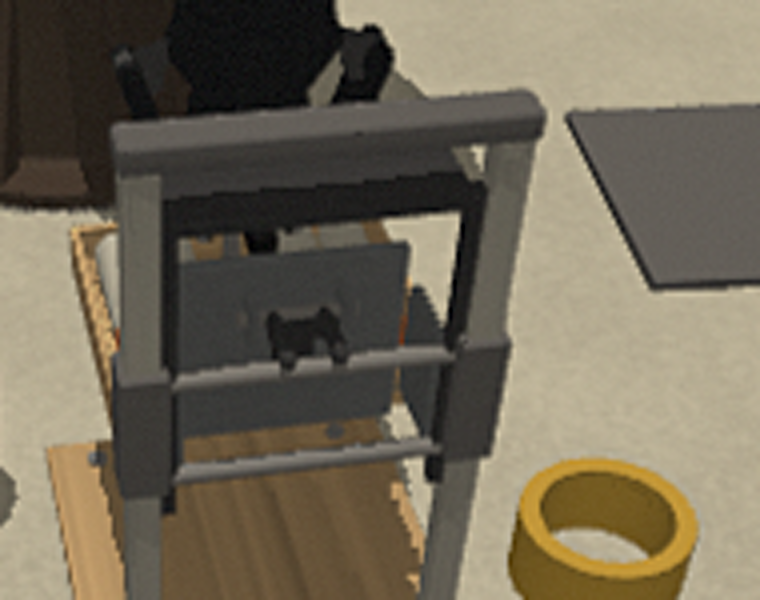

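View pics/wrist3.png

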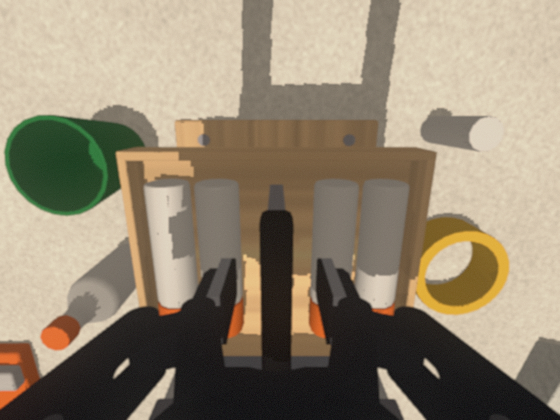

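The shelf hangs on the rung with the pawl tips over it at row 355. The fingers are clear of the handle at columns 238 and 318, with the handle at 277. I retreat upward.

```bash
python3 -m handwheel '[[[0,0,0,0,0,-0.2,40],[0,0,0,0,0,-0.5,40],[0,0,0,0,0,-1,40],[0,0,0,0,0,-1.5,40],[0,0,0,0,0,-2,40],[0,0,0,0,0,-2.5,40],[0,0,0,0,0,-3,40],[0,0,0,0,0,-3,40],[0,0,0,0,0,-3,40],[0,0,0,0,0,-3,40]]]'
python3 - <<'E'
from h import *
p=get_image("scene")
im=cv2.resize(p["pixels"][75:225,230:420,::-1],(760,600),interpolation=cv2.INTER_CUBIC);cv2.imwrite("pics/sc11.png",im)
s=read_state();print(s["eef_pos"],s["force"],s["clock"])
for q in ["pawl"]:
    for d in place_of(p,q)[:1]: print(q,d["conf"],d["xy"],np.round(world(p,*d["xy"]),4))
E
```

```text
clock: 15.0
eef_pos: [0.4861, 0.0838, 0.3161]
tool_rot: [0.143, -3.138, 0.0]
force: [0.3, -0.4, -0.4]
opening: 0.0403
[0.48597463 0.08375397 0.31574941] [ 0.56044777  0.39220712 -1.36822967] 15.05
pawl 0.68 [304.0, 155.8] [0.6056 0.0923 0.2262]
```

View pics/sc11.png

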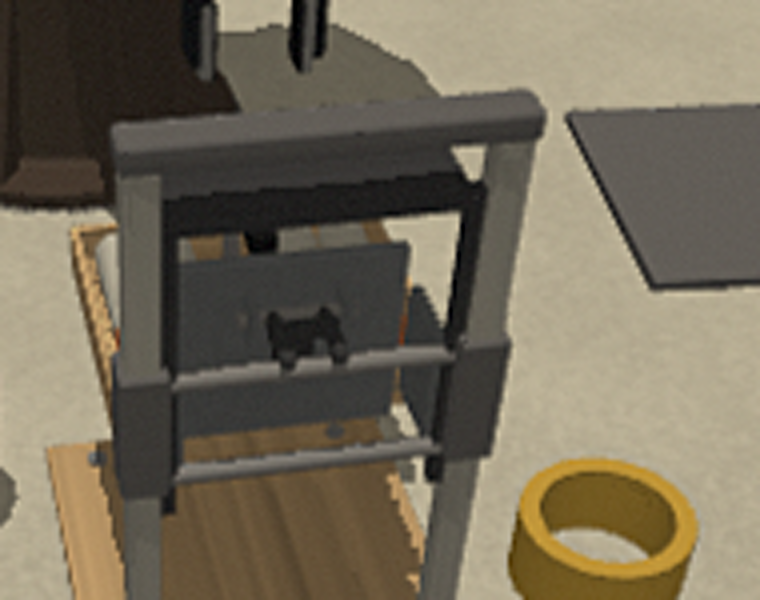

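The gripper is clear and the shelf hasn't moved: the pawl is still on the top rung at (310,340), same as before the retreat.

```bash
python3 -c "from rig import job_done; print(job_done())"
```

```text
the job is handed in; nothing more can be done
None
```

The shelf hangs on the top rung at about 0.121 m above parked, inside the 0.081–0.134 m window. I handed the job in at about 15 s, and no verdict is reported.

- **Lift:** I gripped the handle from above and raised the shelf in small steps, checking the camera as the pawl neared the rung. At about 0.146 m the pawl was seen level again over the top rung. The wrist force showed no contact with the rubber stops.
- **Lowering:** I eased the shelf down in steps of about 1 mm or less. It met the rung at a height of about 0.121–0.122 m, with only about 4 N of downward push. I then opened the fingers and raised the gripper 90 mm clear.
- **Last checks:** The final picture shows both pawl fingers resting on the top rung, in the same place as before the gripper rose. Wrist force was back to about 1 N. The bystanders visible in the later pictures looked undisturbed, but I did not measure their positions or check all five.
- **Uncertain points:** Shelf height comes from the tool's height and assumes no slip in the grip. Closing the gripper briefly put about 10 N sideways and 10 N downward on the parked shelf, which I relieved before lifting.

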